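# Turn the water-test carousel to the measuring cup

### The arm

A 6-joint arm with a two-finger parallel gripper is mounted at the origin on the work surface; the furniture and walls round the work are solid. World frame = base frame: x ahead of the robot, y to its left, z up, the work surface at z = 0. Lengths are in mm, angles in rad, forces in N, time in s.
With the tool pointing down it reaches from about 275 to 750 mm from the base axis. Payload 10.2 kg.
Tool frame: the origin (TCP) lies at the very end of the fingers, on their centre line; the grasp point (between the pads) lies 19 mm behind it (ctrl.pinch_z is the distance from the TCP to the grasp point, in mm); y points along the fingers, z is the direction in which the jaws open and shut, and the axes are right-handed (so a half turn about y gives the same grasp; the last joint's range is limited). The gripper opens to 85 mm and grips with 20 to 120 N. Pads are 22 mm wide; open, the fingers measure 114 mm over their backs; the gripper's body (76 mm by 85 mm) begins 54 mm behind the grasp point. The pads swing forward as they close: fully open they stand 13 mm farther back than shut.
Start: joints at [-1.487, 0.313, 1.498, -0, 1.331, -0.223], TCP at [158.542, -500.495, 231.294] pointing down, gripper open.
Joint ranges: [-2.94, 2.94], [-0.97, 2.17], [0.19, 2.56], [-1.23, 4.37], [0.02, 3.11], [-2.88, 2.88]. Speed limits (rad/s): [2.39, 2.39, 3.01, 3.14, 3.14, 3.14].

### API

Orientations are given as a unit quaternion [w, x, y, z].
In Python, from rig import sense, eyes, ctrl gives the robot as it stands. The module is installed in compiled form; this text tells all that it offers.
- The arm moves only by the shell command python3 -m handwheel 'ROWS' [FORCE]. ROWS is JSON, a list of rows, each an object of numbers: "grip": the finger opening in mm, from 0 to 85.4; "tx", "ty", "tz": the shift along the tool's x, y, z in mm; "wx", "wy", "wz": the turn, a rotation vector about the tool's x, y, z in rad. In form: [{"grip": .., "tx": .., "ty": .., "tz": .., "wx": .., "wy": .., "wz": ..}, ...]. A call has 1 to 10 rows; each row shifts and turns the commanded pose from where the row before left it, along the tool's axes as they then stand; what a row does not reach is not made up. A row lasts 1/12 s, in which the tool goes at most 41.7 mm and 7.16 degrees, less where a joint would pass 70% of its speed; a pose out of reach is approached as far as the arm can. A call is refused whole if a number of a shift passes 41.7 or a number of a turn 0.125, either way. A call with a gripper value outside its range is refused whole. The fingers move at their own pace and stop on an object; FORCE is the grip in N (left out, the last holds). Time passes only in rows, so rows that do not move let the fingers close. It gives the time, the measured TCP pose, the force and the opening at its end, in the units of the state.
- sense(): the state, without advancing time (a new reading comes with each control period).
- eyes.capture(name): name is "scene" or "top"; returns a dict with "pixels" (480x640x3 uint8, red, green, blue), "mtx" (3x3 intrinsics, pixels), "R" (3x3) and "t" (3): a world point X has camera coordinates R X + t. Camera axes: x right, y down, z forward; pixel columns grow to the right and rows downward; lengths in mm; the calibration is good to about 2 mm. A picture is of the moment at which its call begins. There is no depth.
- ctrl.finish_job(): hands the job in, once; it reports no verdict.
The state is a dict: "time_s": time; "joints": joint angles; "dq": joint speeds; "tau": joint torques, N m; "eef_pos": TCP position; "ee_rot": TCP orientation; "force": force on the tool from outside, world axes, zero at the start; "wrist_torque": the same for the moment, N m; "grip_width": opening from 0.0 (shut) to 1.0 (fully open).
Only numpy, scipy, OpenCV 4.12 (cv2) and the standard library are available. Lean on these libraries where they do the work, as an engineer would, in place of code of your own. Each camera call takes 0.05 s, during which the arm holds its last target.

### The job

Turn the round test carousel by pushing the finger tabs on its rim with the fingertips until the small measuring cup standing on it faces the front pointer of its foot, then let go and move clear. Turn it gently, so that everything stays standing on it; do not touch, lift or tip anything that stands on it, and leave the small jar and the cuvette beside it where they are.

Things in the scene. Friction and masses are not known exactly. Their poses are not given: they have to be found in the camera images.
- stand: The carousel's foot, fixed to the worktop: a black disc 150 mm across, 10 mm high, with a flat arm out under the platter to a 30 mm square pointer head, 14 mm high, with a bright diamond on it, clear of the platter. Origin: on the turning axis at worktop height. The pointer lies along its own -x axis, the head 155 to 185 mm from the axis; that direction is 'the front'.
- platter (a joint): Turn of the grey round platter about the foot's upright axis, rad, counter-clockwise from above positive, 0 at the start, free by 6.2 either way, no catches. Light friction (0.12 N m + 0.05 N m s/rad): it stops where the push ends. 216 mm across, floor 27 mm above the worktop, edge lip up to 35 mm, six 60 degree compartments parted by ribs up to 36 mm above the worktop.
- tab (a point): Outer end, at mid height, of one of six finger tabs, 150 mm from the axis, 44 mm above the worktop; turns with the platter. A tab is an upright radial plate 10 mm thick in line with each rib, outside the lip: 104 to 150 mm from the axis, 25 to 63 mm above the worktop. The others lie at steps of 60 degrees about the axis, with open space between.
- cup_mid (a point): Centre, half-way up (15 mm), of the small white measuring cup, 45 mm across at its rim, 30 mm high, the tallest thing on the carousel and the only opaque white one. It stands loose in one of the compartments with its axis about 68 mm from the turning axis.
- scoop_cup: The same measuring cup; origin at the centre of its underside, own z axis up.
- sample_dish: Clear round sample dish, 48 mm across, 17 mm high, loose on the carousel; origin at the centre of its underside.
- rotor_disc_1: Black flat test disc, 49 mm across, 12 mm high, loose on the carousel; origin at the centre of its underside.
- rotor_disc_2: Black flat test disc, 40 mm across, 12 mm high, loose on the carousel; origin at the centre of its underside.
- reagent_jar_5: White screw-top jar, 50 mm across, 98 mm high, standing on the worktop to the left of the carousel; origin at the centre of its underside.
- cuvette: Clear square cuvette, 23 mm wide, 102 mm high, standing on the worktop to the left of the carousel; origin at the centre of its underside.
Things that resemble listed ones, but are neither listed nor needed, are in the scene too. Several things have the shape of the cuvette; the one meant has the colours described above.

How it is judged (in metres and radians):
At the end, for the whole second after the job is handed in: The measuring cup stands at the front, its axis within 14 mm to either side of the line from the turning axis through the pointer; platter at rest; dish and discs still lie flat on it; all upright; the small jar and cuvette beside it within 10 mm of where they were (y of scoop_cup in the frame of stand between -0.014 and 0.014 m and x of scoop_cup in the frame of stand below -0.03 m and velocity of joint platter between -0.05 and 0.05 rad/s and z of each of scoop_cup, sample_dish, rotor_disc_1, rotor_disc_2 in the frame of stand above 0.02 m and horizontal distance between each of scoop_cup, sample_dish, rotor_disc_1, rotor_disc_2 and stand below 0.1 m and angle between each of scoop_cup, sample_dish, rotor_disc_1, rotor_disc_2, reagent_jar_5, cuvette's own z axis and vertical below 0.15 rad and distance of each of reagent_jar_5, cuvette from where it was at the start of the episode below 0.01 m); the robot touches nothing.
It fails at once if a thing on the carousel is touched by the robot (over 0.3 N) (contact force between any of the arm, the fingers and scoop_cup above 0.3 N or contact force between any of the arm, the fingers and sample_dish above 0.3 N or contact force between any of the arm, the fingers and rotor_disc_1 above 0.3 N or contact force between any of the arm, the fingers and rotor_disc_2 above 0.3 N).
It fails at once if a thing on the carousel is lifted by 15 mm or tipped by more than 0.35 rad (z of any of scoop_cup, sample_dish, rotor_disc_1, rotor_disc_2 in the frame of stand above 0.042 m or angle between any of scoop_cup, sample_dish, rotor_disc_1, rotor_disc_2's own z axis and vertical above 0.35 rad).
It fails at once if the carousel is flung round faster than 2.5 rad/s (velocity of joint platter above 2.5 rad/s or velocity of joint platter below -2.5 rad/s).
It fails at once if the small jar or the cuvette beside the carousel is moved by more than 15 mm (distance of any of reagent_jar_5, cuvette from where it was at the start of the episode above 0.015 m).
It also fails if it takes over 48 s, if anything falls off the work surface, if the arm or the gripper's body presses on something with over 40 N, if the wrist force passes 120 N, or if a joint passes its speed limit or range.

## Working session

There is one attempt and no reset: what is moved stays moved. The work goes in short steps, Python scripts to look and compute and a shell command to move; the robot and the scene stay as the last step left them, time stands still between calls to the robot, and variables do not carry over. Pictures are saved under pics/ and viewed, and the job is handed in when it is done.

```bash
mkdir -p pics; cat > h.py <<'E'
import numpy as np,cv2
from rig import sense,eyes,ctrl
def cap(n,f):
    d=eyes.capture(n); d={k:np.array(v) for k,v in d.items()}
    cv2.imwrite(f'pics/{f}.png',cv2.cvtColor(d['pixels'],cv2.COLOR_RGB2BGR)); np.savez(f'pics/{f}.npz',**d); return d
def ray(d,u,v,z):
    r=d['R'].T@np.linalg.solve(d['mtx'],[u,v,1.]); c=-d['R'].T@d['t']; return c+r*(z-c[2])/r[2]
def proj(d,X):
    p=d['mtx']@(d['R']@np.array(X,float)+d['t']); return p[:2]/p[2]
E
python3 - <<'E'
from h import *
for n in('scene','top'):
    d=cap(n,n+'0'); print(n,-d['R'].T@d['t'],d['mtx'][0,0],d['R'][2])
s=sense();print({k:np.round(v,3) for k,v in s.items()})
E
```

```text
scene [324.85784237 519.02316144 709.66597423] 496.42456944649285 [ 0.28364424 -0.59417308 -0.7526648 ]
top [ 470.98665904    2.82649347 1109.53703546] 603.7633285042496 [ 0.09496926 -0.02423433 -0.99518518]
{'time_s': np.float64(0.1), 'joints': array([-1.487,  0.313,  1.498,  0.   ,  1.331, -0.223]), 'dq': array([-0.001, -0.002, -0.003, -0.001, -0.001,  0.001]), 'tau': array([ 3.0000e-03, -4.1290e+01, -2.6015e+01, -0.0000e+00,  3.0000e-03,
       -0.0000e+00]), 'eef_pos': array([ 158.538, -500.264,  230.818]), 'ee_rot': array([ 0.108, -0.108,  0.699, -0.698]), 'force': array([-0.748, -0.35 ,  0.285]), 'wrist_torque': array([ 0.029, -0.011, -0.013]), 'grip_width': np.float64(1.003)}
```

View pics/scene0.png

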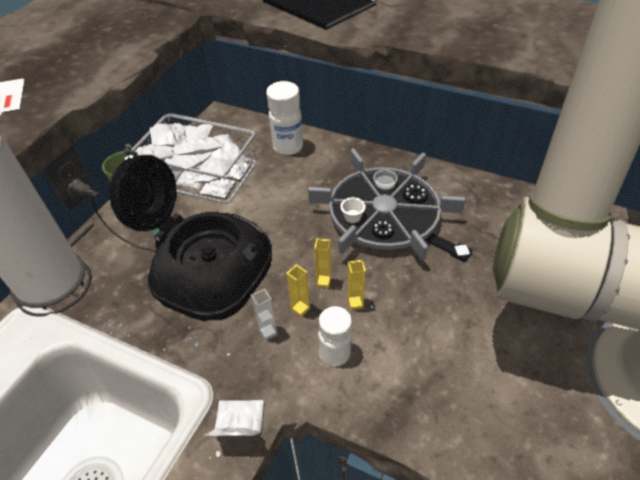

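View pics/top0.png

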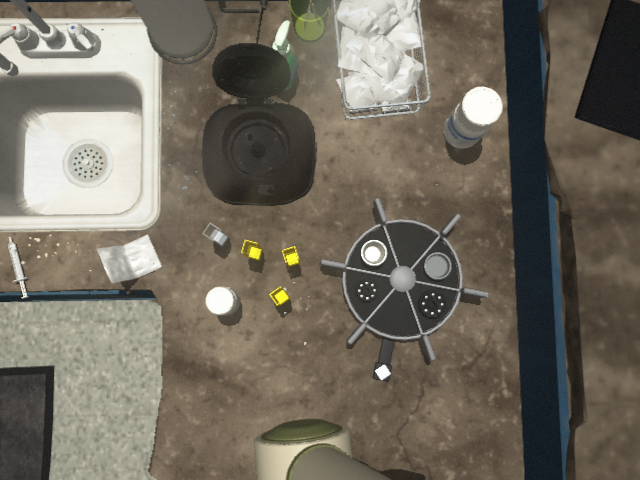

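The top view shows the hub at (403,279), the white cup at (374,253), the diamond at (383,373) and tab ends at about (323,264), (378,202), (458,217), (486,294), (432,359) and (350,343). The small jar is at (222,303). The clear cuvette is at (215,234), and the three yellow ones are lookalikes.

```bash
python3 - <<'E'
from h import *
d=dict(np.load('pics/top0.npz'))
im=cv2.cvtColor(d['pixels'],cv2.COLOR_RGB2BGR)
cv2.imwrite('pics/crop0.png',cv2.resize(im[180:400,190:510],None,fx=2.5,fy=2.5,interpolation=cv2.INTER_CUBIC))
T=[ray(d,*p,63) for p in [(323,264),(378,202),(458,217),(486,294),(432,359),(350,343)]]
c=np.mean(T,0);print('c',c)
for t in T: print(t.round(1),np.linalg.norm(t[:2]-c[:2]),np.degrees(np.arctan2(*(t-c)[1::-1])))
for n,p,z in [('diamond',(383,373),14),('cup rim',(374,252),57),('hub',(403,279),40),('jar',(222,301),98),('cuv',(209,229),102)]:
    x=ray(d,*p,z);print(n,x.round(1),np.linalg.norm((x-c)[:2]),np.degrees(np.arctan2(*(x-c)[1::-1])))
E
```

```text
c [ 515.53540052 -157.09290947   63.        ]
[544.2 -15.6  63. ] 144.3812343712426 78.54613468912005
[ 652. -114.   63.] 143.15531822215905 17.53159683844274
[ 623.6 -254.4   63. ] 145.43570083990892 -41.983781029849204
[ 487.8 -298.4   63. ] 143.96362558615698 -101.09763133287879
[ 377.9 -200.4   63. ] 144.26681250053187 -162.53525770338047
[407.6 -59.9  63. ] 145.28426439106448 137.99430613962613
diamond [ 350.4 -120.9   14. ] 169.0570585918947 167.65321283771064
cup rim [ 564.4 -105.5   57. ] 71.10163443341128 46.556069221782415
hub [ 517.1 -157.7   40. ] 1.6508316424055203 -22.006065718103443
jar [482.5 154.   98. ] 312.7906160919347 96.05918045811396
cuv [603.  175.1 102. ] 343.50144212069193 75.25627339843206
```

View pics/crop0.png

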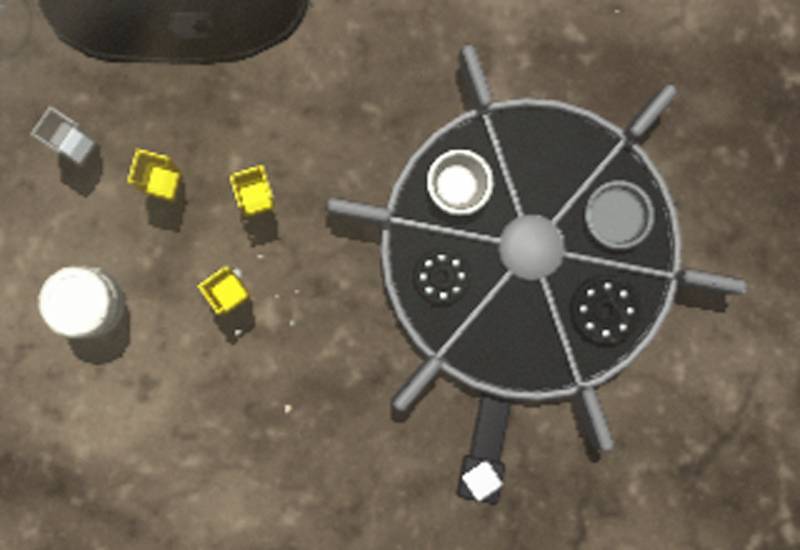

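```bash
cat >> h.py <<'E'
from scipy.spatial.transform import Rotation as Ro
def RT():
    q=sense()['ee_rot']; return Ro.from_quat([q[1],q[2],q[3],q[0]]).as_matrix()
def go(x,y,z):
    s=sense(); d=np.array([x,y,z])-s['eef_pos']; return (RT().T@d).round(1)
C=np.array([516.,-157.])
def pol(r,a): return C+r*np.array([np.cos(np.radians(a)),np.sin(np.radians(a))])
E
python3 - <<'E'
from h import *
d=dict(np.load('pics/top0.npz'))
print(RT().round(3)); print(pol(134,60)); print(go(*pol(134,60),200))
for p in [(292,260),(257,253),(281,298),(219,238)]: print(ray(d,*p,0).round())
for p in [(510,150),(520,400)]: print('wall',ray(d,*p,0).round())
E
```

```text
[[-0.953 -0.     0.302]
 [-0.302  0.001 -0.953]
 [-0.    -1.    -0.001]]
[583.         -40.95259589]
[-543.4   31.3 -309.6]
[557.  40.   0.]
[571. 104.   0.]
[487.  61.   0.]
[599. 174.   0.]
wall [ 759. -373.    0.]
wall [ 296. -371.    0.]
```

```bash
python3 -m handwheel '[{"grip":0,"wy":0.1023,"tx":0},{"grip":0,"wy":0.1023},{"grip":0,"wy":0.1023},{"grip":0,"tx":-15,"tz":-16},{"grip":0,"tx":-25,"tz":-27},{"grip":0,"tx":-25,"tz":-27},{"grip":0,"tx":-25,"tz":-27},{"grip":0,"tx":-25,"tz":-27},{"grip":0,"tx":-25,"tz":-27},{"grip":0,"tx":-25,"tz":-27}]' 20; python3 -c "
from h import *
print(RT().round(3),go(*pol(134,60),200),sense()['joints'])"
```

```text
[[-0.953 -0.     0.302]
 [-0.302  0.001 -0.953]
 [-0.    -1.    -0.001]] [-543.4   31.3 -309.6] [-1.48737516e+00  3.13367078e-01  1.49832949e+00  8.58098734e-06
  1.33099296e+00 -2.23394931e-01]invalid input
```

```bash
python3 -m handwheel '[{"grip":0,"tx":0,"ty":0,"tz":0,"wx":0,"wy":0.102,"wz":0},{"grip":0,"tx":0,"ty":0,"tz":0,"wx":0,"wy":0.102,"wz":0},{"grip":0,"tx":0,"ty":0,"tz":0,"wx":0,"wy":0.102,"wz":0},{"grip":0,"tx":-15,"ty":0,"tz":-16,"wx":0,"wy":0,"wz":0},{"grip":0,"tx":-25,"ty":0,"tz":-27,"wx":0,"wy":0,"wz":0},{"grip":0,"tx":-25,"ty":0,"tz":-27,"wx":0,"wy":0,"wz":0},{"grip":0,"tx":-25,"ty":0,"tz":-27,"wx":0,"wy":0,"wz":0},{"grip":0,"tx":-25,"ty":0,"tz":-27,"wx":0,"wy":0,"wz":0},{"grip":0,"tx":-25,"ty":0,"tz":-27,"wx":0,"wy":0,"wz":0},{"grip":0,"tx":-25,"ty":0,"tz":-27,"wx":0,"wy":0,"wz":0}]' 20; python3 -c "
from h import *
print(RT().round(3),go(*pol(134,60),200),sense()['joints'],sense()['time_s'])"
```

```text
time_s: 0.93
eef_pos: [324.2, -320.7, 231.2]
ee_rot: [0.0, -0.0, 0.707, -0.707]
force: [0.3, -0.3, 0.2]
grip_width: -0.003
[[-1.    -0.     0.001]
 [-0.001  0.    -1.   ]
 [ 0.    -1.    -0.   ]] [-258.9   31.2 -279.7] [-1.03792566e+00  1.60485047e-01  1.69240637e+00  2.89778525e-05
  1.28907870e+00  5.32352384e-01] 0.9333
```

```bash
python3 -m handwheel '[{"grip":0,"tx":-26,"ty":0,"tz":-28,"wx":0,"wy":0,"wz":0},{"grip":0,"tx":-26,"ty":0,"tz":-28,"wx":0,"wy":0,"wz":0},{"grip":0,"tx":-26,"ty":0,"tz":-28,"wx":0,"wy":0,"wz":0},{"grip":0,"tx":-26,"ty":0,"tz":-28,"wx":0,"wy":0,"wz":0},{"grip":0,"tx":-26,"ty":0,"tz":-28,"wx":0,"wy":0,"wz":0},{"grip":0,"tx":-26,"ty":0,"tz":-28,"wx":0,"wy":0,"wz":0},{"grip":0,"tx":-26,"ty":5,"tz":-28,"wx":0,"wy":0,"wz":0},{"grip":0,"tx":-26,"ty":10,"tz":-28,"wx":0,"wy":0,"wz":0},{"grip":0,"tx":-26,"ty":15,"tz":-28,"wx":0,"wy":0,"wz":0},{"grip":0,"tx":-18,"ty":15,"tz":-21,"wx":0,"wy":0,"wz":0}]'; python3 -c "
from h import *
d=cap('top','top1');cap('scene','scene1')
print(go(*pol(134,60),46),sense()['joints'],sense()['time_s'])"
```

```text
time_s: 1.77
eef_pos: [576.7, -46.7, 185.5]
ee_rot: [0.001, -0.001, 0.707, -0.707]
force: [-1.1, -0.7, -0.0]
grip_width: -0.0
[ -8.1 136.9  -4.5] [-2.82453027e-01  4.69354637e-01  1.40074236e+00  6.97299935e-04
  1.27661706e+00  1.28333236e+00] 1.8667
```

View pics/scene1.png

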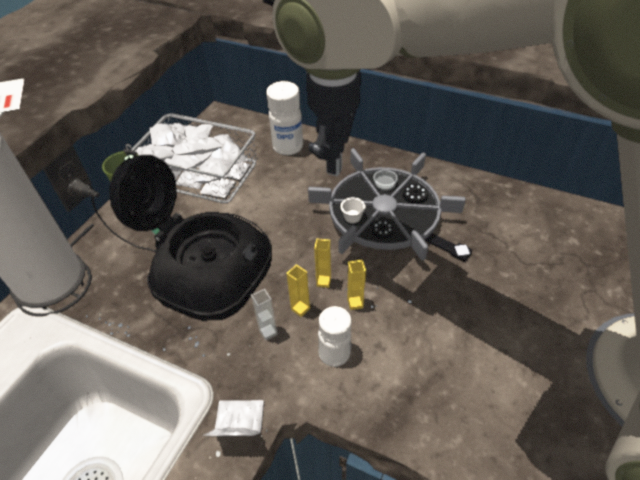

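View pics/top1.png

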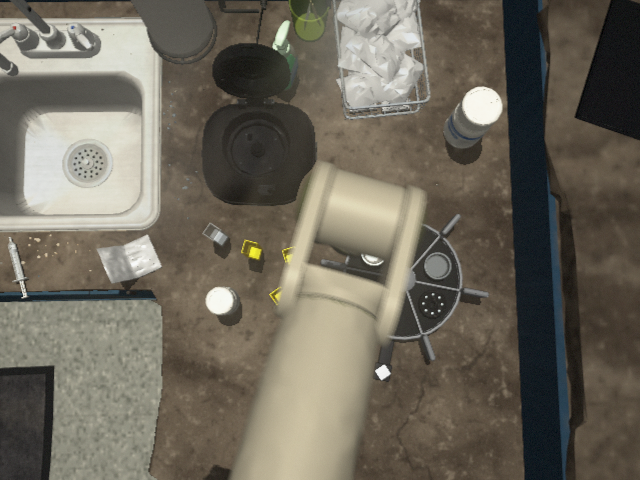

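Nothing is disturbed, and the closed fingertips hang above the gap between the 17° and 78° tabs. Now I descend into that gap.

```bash
python3 -m handwheel '[{"grip":0,"tx":-4,"ty":16,"tz":-2,"wx":0,"wy":0,"wz":0},{"grip":0,"tx":-3,"ty":20,"tz":-2,"wx":0,"wy":0,"wz":0},{"grip":0,"tx":0,"ty":20,"tz":0,"wx":0,"wy":0,"wz":0},{"grip":0,"tx":0,"ty":20,"tz":0,"wx":0,"wy":0,"wz":0},{"grip":0,"tx":0,"ty":18,"tz":0,"wx":0,"wy":0,"wz":0},{"grip":0,"tx":0,"ty":15,"tz":0,"wx":0,"wy":0,"wz":0},{"grip":0,"tx":0,"ty":12,"tz":0,"wx":0,"wy":0,"wz":0},{"grip":0,"tx":0,"ty":8,"tz":0,"wx":0,"wy":0,"wz":0},{"grip":0,"tx":0,"ty":0,"tz":0,"wx":0,"wy":0,"wz":0},{"grip":0,"tx":0,"ty":0,"tz":0,"wx":0,"wy":0,"wz":0}]'; python3 -c "
from h import *
d=cap('scene','scene2')
p=sense()['eef_pos'];print(p,go(*pol(134,60),46),proj(d,p))
cv2.imwrite('pics/crop2.png',cv2.resize(cv2.imread('pics/scene2.png')[100:300,260:500],None,fx=3,fy=3))
for a in range(56,190,4):
  q=pol(134,a)-pol(134,a-4); print(a,(-q).round(1))
"
```

```text
time_s: 2.7
eef_pos: [582.3, -45.4, 57.7]
ee_rot: [-0.0, 0.0, -0.707, 0.707]
force: [1.0, -0.1, 0.8]
grip_width: 0.003
[582.60270217 -45.3970369   58.12681982] [-0.4 12.1 -4.4] [332.07431983 222.95410143]
56 [ 7.6 -5.5]
60 [ 7.9 -5. ]
64 [ 8.3 -4.4]
68 [ 8.5 -3.8]
72 [ 8.8 -3.2]
76 [ 9.  -2.6]
80 [ 9.1 -1.9]
84 [ 9.3 -1.3]
88 [ 9.3 -0.7]
92 [ 9.4 -0. ]
96 [9.3 0.7]
100 [9.3 1.3]
104 [9.1 1.9]
108 [9.  2.6]
112 [8.8 3.2]
116 [8.5 3.8]
120 [8.3 4.4]
124 [7.9 5. ]
128 [7.6 5.5]
132 [7.2 6. ]
136 [6.7 6.5]
140 [6.3 7. ]
144 [5.8 7.4]
148 [5.2 7.8]
152 [4.7 8.1]
156 [4.1 8.4]
160 [3.5 8.7]
164 [2.9 8.9]
168 [2.3 9.1]
172 [1.6 9.2]
176 [1.  9.3]
180 [0.3 9.3]
184 [-0.3  9.3]
188 [-1.   9.3]
```

View pics/crop2.png

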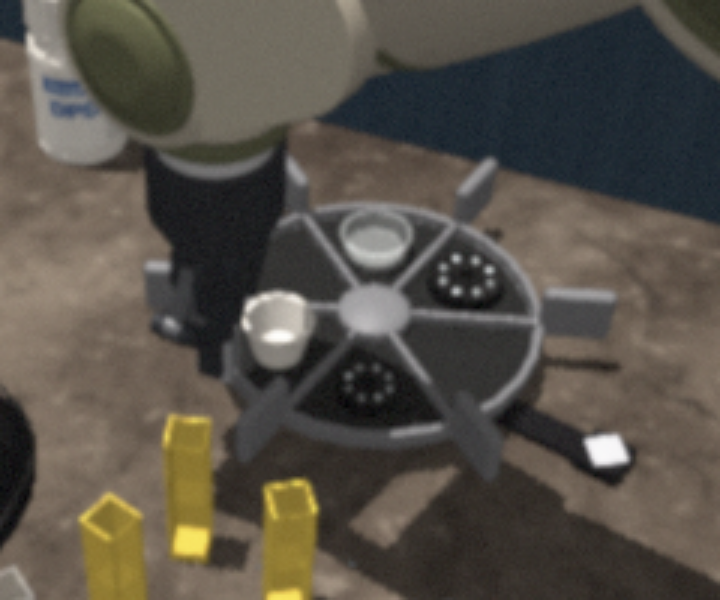

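```bash
python3 -c "
from h import *
d=dict(np.load('pics/scene2.npz'));p=np.array([582.5,-45.4,58])
for o in [(0,0,0),(0,50,50),(0,-50,50),(0,30,30),(0,40,50),(0,50,70),(40,0,50),(30,0,20),(0,40,73),(0,-40,73),(38,0,73)]: print(o,proj(d,p+o).round())
for n,o in (('scene1',(576.7,-46.7,185.5)),):
  e=dict(np.load('pics/scene1.npz'));print(proj(e,o))
cv2.imwrite('pics/crop3.png',cv2.resize(cv2.imread('pics/scene1.png')[60:200,280:400],None,fx=5,fy=4.2,interpolation=cv2.INTER_CUBIC))
"
```

```text
(0, 0, 0) [332. 223.]
(0, 50, 50) [320. 222.]
(0, -50, 50) [343. 185.]
(0, 30, 30) [325. 223.]
(0, 40, 50) [322. 218.]
(0, 50, 70) [319. 214.]
(40, 0, 50) [311. 197.]
(30, 0, 20) [317. 210.]
(0, 40, 73) [322. 209.]
(0, -40, 73) [341. 179.]
(38, 0, 73) [312. 187.]
[335.1550683  169.06946892]
```

View pics/crop3.png

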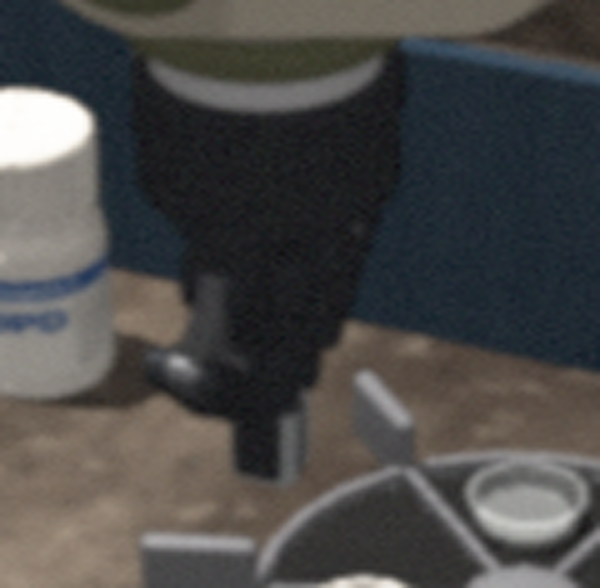

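The knob is a gripper knuckle well above the tip, so it clears the yellow cuvettes. I'll lower a little and start the arc push.

```bash
python3 -m handwheel '[{"grip":0,"tx":0,"ty":5,"tz":-2,"wx":0,"wy":0,"wz":0},{"grip":0,"tx":2,"ty":5,"tz":-2,"wx":0,"wy":0,"wz":0},{"grip":0,"tx":3.5,"ty":0,"tz":-2.5,"wx":0,"wy":0,"wz":0},{"grip":0,"tx":4,"ty":0,"tz":-2.5,"wx":0,"wy":0,"wz":0},{"grip":0,"tx":4,"ty":0,"tz":-2.2,"wx":0,"wy":0,"wz":0},{"grip":0,"tx":3,"ty":0,"tz":-1.5,"wx":0,"wy":0,"wz":0},{"grip":0,"tx":3,"ty":0,"tz":-1.5,"wx":0,"wy":0,"wz":0},{"grip":0,"tx":3,"ty":0,"tz":-1.2,"wx":0,"wy":0,"wz":0},{"grip":0,"tx":3.5,"ty":0,"tz":-1.3,"wx":0,"wy":0,"wz":0},{"grip":0,"tx":4,"ty":0,"tz":-1.3,"wx":0,"wy":0,"wz":0}]'; python3 -c "
from h import *
p=sense()['eef_pos'];v=p[:2]-C;print(np.hypot(*v),np.degrees(np.arctan2(v[1],v[0])),go(*pol(134,76),48))"
```

```text
time_s: 3.58
eef_pos: [552.0, -27.2, 47.4]
ee_rot: [-0.0, 0.0, -0.707, 0.707]
force: [1.8, -1.3, -0.4]
grip_width: 0.001
134.71031810994845 74.49392665855775 [ 3.6 -0.6 -0.2]
```

```bash
python3 -m handwheel '[{"grip":0,"tx":4.5,"ty":0,"tz":-1,"wx":0,"wy":0,"wz":0},{"grip":0,"tx":4.6,"ty":0,"tz":-0.9,"wx":0,"wy":0,"wz":0},{"grip":0,"tx":4.6,"ty":0,"tz":-0.8,"wx":0,"wy":0,"wz":0},{"grip":0,"tx":4.6,"ty":0,"tz":-0.7,"wx":0,"wy":0,"wz":0},{"grip":0,"tx":4.6,"ty":0,"tz":-0.5,"wx":0,"wy":0,"wz":0},{"grip":0,"tx":4.6,"ty":0,"tz":-0.4,"wx":0,"wy":0,"wz":0},{"grip":0,"tx":4.6,"ty":0,"tz":-0.2,"wx":0,"wy":0,"wz":0},{"grip":0,"tx":4.6,"ty":0,"tz":0,"wx":0,"wy":0,"wz":0},{"grip":0,"tx":4.6,"ty":0,"tz":0.1,"wx":0,"wy":0,"wz":0},{"grip":0,"tx":4.6,"ty":0,"tz":0.3,"wx":0,"wy":0,"wz":0}]'; python3 -c "
from h import *
cap('scene','scene3')
p=sense()['eef_pos'];v=p[:2]-C;print(np.hypot(*v),np.degrees(np.arctan2(v[1],v[0])),go(*pol(134,100),48))"
```

```text
time_s: 4.42
eef_pos: [505.8, -23.1, 47.3]
ee_rot: [0.0, -0.0, 0.707, -0.707]
force: [1.1, -0.5, 0.0]
grip_width: 0.003
134.431911744074 94.69531381137423 [12.3 -0.8  2. ]
```

View pics/scene3.png

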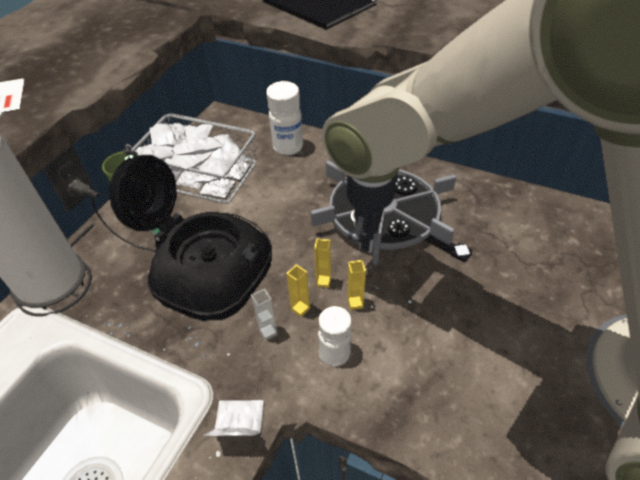

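It turns, and nothing else is touched. Continuing along the arc.

```bash
python3 -m handwheel '[{"grip":0,"tx":4.6,"ty":0,"tz":0.5,"wx":0,"wy":0,"wz":0},{"grip":0,"tx":4.6,"ty":0,"tz":0.6,"wx":0,"wy":0,"wz":0},{"grip":0,"tx":4.6,"ty":0,"tz":0.8,"wx":0,"wy":0,"wz":0},{"grip":0,"tx":4.6,"ty":0,"tz":1,"wx":0,"wy":0,"wz":0},{"grip":0,"tx":4.5,"ty":0,"tz":1.1,"wx":0,"wy":0,"wz":0},{"grip":0,"tx":4.5,"ty":0,"tz":1.3,"wx":0,"wy":0,"wz":0},{"grip":0,"tx":4.4,"ty":0,"tz":1.4,"wx":0,"wy":0,"wz":0},{"grip":0,"tx":4.4,"ty":0,"tz":1.6,"wx":0,"wy":0,"wz":0},{"grip":0,"tx":4.3,"ty":0,"tz":1.8,"wx":0,"wy":0,"wz":0},{"grip":0,"tx":4.3,"ty":0,"tz":1.9,"wx":0,"wy":0,"wz":0}]'; python3 -c "
from h import *
p=sense()['eef_pos'];v=p[:2]-C;print(np.hypot(*v),np.degrees(np.arctan2(v[1],v[0])),go(*pol(134,116),48))"
```

```text
time_s: 5.3
eef_pos: [461.1, -35.3, 47.3]
ee_rot: [-0.0, 0.0, -0.707, 0.707]
force: [0.6, -0.3, 0.1]
grip_width: -0.006
133.48973604576904 114.29475928302078 [ 3.8 -0.7  1.2]
```

```bash
python3 -m handwheel '[{"grip":0,"tx":4.2,"ty":0,"tz":1.9,"wx":0,"wy":0,"wz":0},{"grip":0,"tx":4.2,"ty":0,"tz":2.1,"wx":0,"wy":0,"wz":0},{"grip":0,"tx":4.1,"ty":0,"tz":2.2,"wx":0,"wy":0,"wz":0},{"grip":0,"tx":4,"ty":0,"tz":2.4,"wx":0,"wy":0,"wz":0},{"grip":0,"tx":3.9,"ty":0,"tz":2.5,"wx":0,"wy":0,"wz":0},{"grip":0,"tx":3.8,"ty":0,"tz":2.6,"wx":0,"wy":0,"wz":0},{"grip":0,"tx":3.7,"ty":0,"tz":2.8,"wx":0,"wy":0,"wz":0},{"grip":0,"tx":3.6,"ty":0,"tz":2.9,"wx":0,"wy":0,"wz":0},{"grip":0,"tx":3.5,"ty":0,"tz":3,"wx":0,"wy":0,"wz":0},{"grip":0,"tx":3.4,"ty":0,"tz":3.1,"wx":0,"wy":0,"wz":0}]'; python3 -c "
from h import *
p=sense()['eef_pos'];v=p[:2]-C;print(np.hypot(*v),np.degrees(np.arctan2(v[1],v[0])),go(*pol(134,136),48))"
```

```text
time_s: 6.13
eef_pos: [422.7, -61.0, 47.3]
ee_rot: [0.0, -0.0, 0.707, -0.707]
force: [2.1, -0.5, 0.2]
grip_width: 0.004
133.86932697452383 134.16422225031673 [ 3.1 -0.7  2.9]
```

```bash
python3 -m handwheel '[{"grip":0,"tx":3.3,"ty":0,"tz":3.3,"wx":0,"wy":0,"wz":0},{"grip":0,"tx":3.2,"ty":0,"tz":3.4,"wx":0,"wy":0,"wz":0},{"grip":0,"tx":3.1,"ty":0,"tz":3.5,"wx":0,"wy":0,"wz":0},{"grip":0,"tx":2.9,"ty":0,"tz":3.6,"wx":0,"wy":0,"wz":0},{"grip":0,"tx":2.8,"ty":0,"tz":3.7,"wx":0,"wy":0,"wz":0},{"grip":0,"tx":2.7,"ty":0,"tz":3.8,"wx":0,"wy":0,"wz":0},{"grip":0,"tx":2.5,"ty":0,"tz":3.9,"wx":0,"wy":0,"wz":0},{"grip":0,"tx":2.4,"ty":0,"tz":4,"wx":0,"wy":0,"wz":0},{"grip":0,"tx":2.3,"ty":0,"tz":4.1,"wx":0,"wy":0,"wz":0},{"grip":0,"tx":2.2,"ty":0,"tz":4.1,"wx":0,"wy":0,"wz":0}]'; python3 -c "
from h import *
p=sense()['eef_pos'];v=p[:2]-C;print(np.hypot(*v),np.degrees(np.arctan2(v[1],v[0])),go(*pol(134,156),48))"
```

```text
time_s: 6.97
eef_pos: [395.5, -98.5, 47.3]
ee_rot: [0.0, -0.0, 0.707, -0.707]
force: [0.6, 1.9, 0.3]
grip_width: -0.0
134.00083377339521 154.10446303251862 [ 1.9 -0.7  4. ]
```

```bash
python3 -m handwheel '[{"grip":0,"tx":2,"ty":0,"tz":4.2,"wx":0,"wy":0,"wz":0},{"grip":0,"tx":1.9,"ty":0,"tz":4.3,"wx":0,"wy":0,"wz":0},{"grip":0,"tx":1.7,"ty":0,"tz":4.3,"wx":0,"wy":0,"wz":0},{"grip":0,"tx":1.6,"ty":0,"tz":4.4,"wx":0,"wy":0,"wz":0},{"grip":0,"tx":1.4,"ty":0,"tz":4.5,"wx":0,"wy":0,"wz":0},{"grip":0,"tx":1.3,"ty":0,"tz":4.5,"wx":0,"wy":0,"wz":0},{"grip":0,"tx":1,"ty":0,"tz":4,"wx":0,"wy":0,"wz":0},{"grip":0,"tx":0.7,"ty":0,"tz":3,"wx":0,"wy":0,"wz":0},{"grip":0,"tx":0.4,"ty":0,"tz":2,"wx":0,"wy":0,"wz":0},{"grip":0,"tx":0,"ty":0,"tz":0,"wx":0,"wy":0,"wz":0}]'; python3 -c "
from h import *
cap('scene','scene4');d=cap('top','top4')
p=sense()['eef_pos'];v=p[:2]-C;print(np.hypot(*v),np.degrees(np.arctan2(v[1],v[0])))
a=cv2.imread('pics/top4.png')[180:400,300:510];b=cv2.imread('pics/scene4.png')[120:300,290:490]
cv2.imwrite('pics/crop4.png',np.hstack([cv2.resize(a,(400,420)),cv2.resize(b,(400,420))]))"
```

```text
time_s: 7.8
eef_pos: [383.7, -133.7, 47.3]
ee_rot: [-0.0, 0.0, -0.707, 0.707]
force: [-0.2, 0.1, -0.7]
grip_width: -0.007
134.4319583113666 169.85153017827867
```

View pics/crop4.png

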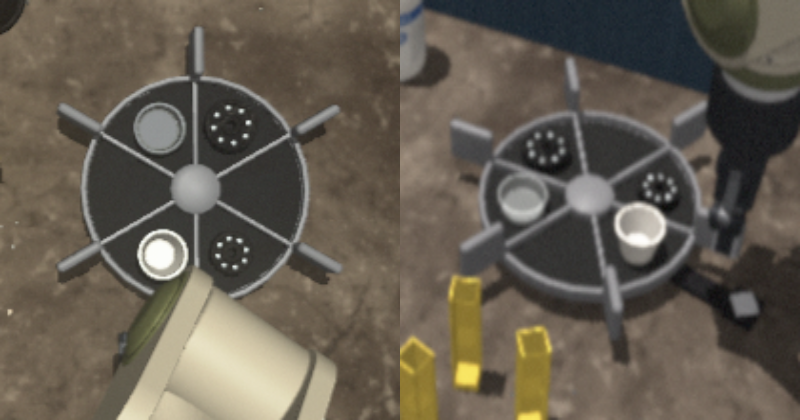

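The left half shows the cup rim at crop (162,254), which is top-image pixel (385,313). The tabs, dish and discs are all in place.

```bash
cat >> h.py <<'E'
def cup(d):
    g=d['pixels'].astype(np.uint8); m=(g.min(2)>140).astype(np.uint8)
    n,l,st,ce=cv2.connectedComponentsWithStats(m)
    for i in range(1,n):
        x=ray(d,*ce[i],50); r=np.hypot(*(x[:2]-C))
        if 40<r<100 and st[i,4]>30: print('blob',ce[i].round(1),st[i],r.round(1),np.degrees(np.arctan2(x[1]-C[1],x[0]-C[0])).round(2))
    for p in [(383,373)]: x=ray(d,*p,14); print('ptr',np.degrees(np.arctan2(x[1]-C[1],x[0]-C[0])))
E
python3 -c "
from h import *
cup(dict(np.load('pics/top0.npz')));d=dict(np.load('pics/top4.npz'));cup(d)
x=ray(d,385,313,57);v=x[:2]-C;print(np.degrees(np.arctan2(v[1],v[0])),np.hypot(*v))
T=[ray(d,*p,63)[:2]-C for p in [(403.9,195),(331.5,236),(331.5,321),(478,237),(478,321)]]
for t in T: print(np.hypot(*t),np.degrees(np.arctan2(t[1],t[0])))"
```

```text
blob [448.4 271.6] [415 238  47  53 166] 80.9 -81.1
blob [373.2 253.6] [361 240  26  26 428] 69.7 48.53
blob [442.6 258.6] [427 253  24  19  40] 78.9 -63.18
blob [435.3 266.8] [425 257  21  22 337] 60.9 -69.47
blob [379.1 305.1] [365 288  30  35  78] 62.6 135.23
blob [432.6 314.1] [407 291  53  43 178] 79.1 -141.17
blob [392.7 334.5] [367 325  54  14 107] 98.3 167.32
ptr 167.71747707318502
blob [430.2 230.2] [406 220  46  29  86] 99.8 -30.05
blob [386.9 237.9] [373 234  24  14  31] 78.7 20.37
blob [382.4 247.5] [371 238  22  20 293] 67.2 32.2
blob [432.3 260.9] [413 250  39  23  73] 61.0 -58.63
blob [458.6 281. ] [454 255   8  52 100] 97.6 -92.51
blob [371.7 295.8] [353 285  39  23  74] 63.2 116.28
blob [435.5 311.2] [414 285  39  51 139] 78.9 -135.96
blob [402.5 305.5] [402 292   2  28  54] 45.9 176.29
blob [384.6 313.8] [372 300  27  26 450] 69.1 149.76
ptr 167.71747707318502
149.0916389712943 67.89261026299249
148.00129729013634 -1.1624528193440418
147.49570757404982 58.545083367417746
146.32221668110842 118.74721330399234
149.6861403560956 -61.34842091079403
145.9823552674384 -120.71892934877539
```

The cup is at about 149.4° and the pointer at 167.7°, so another 18° is needed.

```bash
python3 -m handwheel '[{"grip":0,"tx":0.6,"ty":0,"tz":3,"wx":0,"wy":0,"wz":0},{"grip":0,"tx":0.6,"ty":0,"tz":4.5,"wx":0,"wy":0,"wz":0},{"grip":0,"tx":0.5,"ty":0,"tz":4.6,"wx":0,"wy":0,"wz":0},{"grip":0,"tx":0.3,"ty":0,"tz":4.7,"wx":0,"wy":0,"wz":0},{"grip":0,"tx":0.1,"ty":0,"tz":4.7,"wx":0,"wy":0,"wz":0},{"grip":0,"tx":0,"ty":0,"tz":4.7,"wx":0,"wy":0,"wz":0},{"grip":0,"tx":-0.2,"ty":0,"tz":4.7,"wx":0,"wy":0,"wz":0},{"grip":0,"tx":-0.4,"ty":0,"tz":4.5,"wx":0,"wy":0,"wz":0},{"grip":0,"tx":-0.4,"ty":0,"tz":3.5,"wx":0,"wy":0,"wz":0},{"grip":0,"tx":-0.4,"ty":0,"tz":2,"wx":0,"wy":0,"wz":0}]'; python3 -c "
from h import *
cap('scene','scene5');d=cap('top','top5');cup(d)
p=sense()['eef_pos'];v=p[:2]-C;print(p,np.hypot(*v),np.degrees(np.arctan2(v[1],v[0])))
a=cv2.imread('pics/top5.png')[180:400,300:510];b=cv2.imread('pics/scene5.png')[120:300,290:490]
cv2.imwrite('pics/crop5.png',np.hstack([cv2.resize(a,(400,420)),cv2.resize(b,(400,420))]))"
```

```text
time_s: 8.73
eef_pos: [383.1, -174.7, 47.3]
ee_rot: [-0.0, 0.0, -0.707, 0.707]
force: [0.6, 0.8, 0.2]
grip_width: -0.002
blob [391.6 245.4] [385 226  14  40  69] 63.3 17.85
blob [456.4 264.2] [445 240  17  50  97] 98.1 -74.96
blob [373.8 255. ] [364 245  20  21 305] 67.4 49.51
blob [436.9 286.3] [415 281  44  11  66] 60.2 -102.56
blob [378.  304.8] [363 288  32  34  79] 63.6 133.67
blob [411.7 308.5] [406 291  12  36  60] 52.8 -165.67
blob [452.  308.9] [443 294  16  28  55] 99.4 -122.29
blob [395.9 318.2] [384 304  26  27 452] 69.4 167.33
ptr 167.71747707318502
[ 383.12981774 -174.57025509   47.28407194] 134.02685998331253 -172.4671255763952
```

View pics/crop5.png

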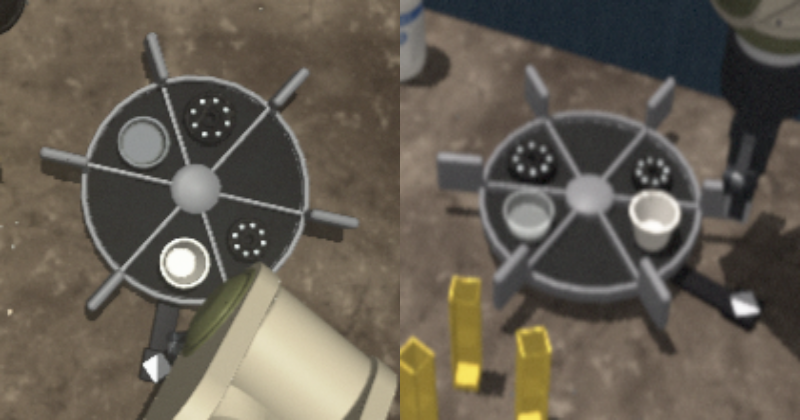

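The cup, at (396,318), is aligned: 167.3° against the pointer's 167.7°. Now I back off the tab, then lift clear.

```bash
python3 -m handwheel '[{"grip":0,"tx":0.4,"ty":0,"tz":-4,"wx":0,"wy":0,"wz":0},{"grip":0,"tx":1,"ty":0,"tz":-6,"wx":0,"wy":0,"wz":0},{"grip":0,"tx":1,"ty":0,"tz":-5,"wx":0,"wy":0,"wz":0},{"grip":0,"tx":0,"ty":-10,"tz":0,"wx":0,"wy":0,"wz":0},{"grip":0,"tx":0,"ty":-20,"tz":0,"wx":0,"wy":0,"wz":0},{"grip":0,"tx":0,"ty":-25,"tz":0,"wx":0,"wy":0,"wz":0},{"grip":0,"tx":0,"ty":-25,"tz":0,"wx":0,"wy":0,"wz":0},{"grip":0,"tx":0,"ty":-25,"tz":0,"wx":0,"wy":0,"wz":0},{"grip":0,"tx":0,"ty":-25,"tz":0,"wx":0,"wy":0,"wz":0},{"grip":0,"tx":0,"ty":-20,"tz":0,"wx":0,"wy":0,"wz":0}]' && python3 -m handwheel '[{"grip":0,"tx":5,"ty":0,"tz":10,"wx":0,"wy":0,"wz":0},{"grip":0,"tx":7,"ty":0,"tz":20,"wx":0,"wy":0,"wz":0},{"grip":0,"tx":7,"ty":0,"tz":25,"wx":0,"wy":0,"wz":0},{"grip":0,"tx":7,"ty":0,"tz":25,"wx":0,"wy":0,"wz":0},{"grip":0,"tx":7,"ty":0,"tz":25,"wx":0,"wy":0,"wz":0},{"grip":0,"tx":7,"ty":0,"tz":25,"wx":0,"wy":0,"wz":0},{"grip":0,"tx":5,"ty":0,"tz":20,"wx":0,"wy":0,"wz":0},{"grip":0,"tx":3,"ty":0,"tz":10,"wx":0,"wy":0,"wz":0},{"grip":0,"tx":0,"ty":0,"tz":0,"wx":0,"wy":0,"wz":0},{"grip":0,"tx":0,"ty":0,"tz":0,"wx":0,"wy":0,"wz":0}]'; python3 -c "
from h import *
cap('scene','scene6');d=cap('top','top6');cup(d);s=sense();print(s['eef_pos'],s['dq'].round(3))
for p,z in [((222,301),98),((209,229),102)]: print(ray(d,*p,z))"
```

```text
time_s: 9.67
eef_pos: [380.6, -158.6, 199.1]
ee_rot: [-0.001, 0.0, -0.707, 0.707]
force: [0.9, -1.4, -0.1]
grip_width: -0.0
time_s: 10.5
eef_pos: [332.9, -318.4, 197.1]
ee_rot: [0.0, -0.0, 0.707, -0.707]
force: [0.3, 0.3, -0.4]
grip_width: -0.002
blob [456.4 264.2] [445 240  17  50  99] 98.0 -74.97
blob [373.8 255.5] [364 245  21  22 340] 66.8 50.12
blob [436.5 286.1] [415 281  44  11  70] 59.3 -102.47
blob [367.3 317.2] [347 288  48  53 149] 92.1 134.96
blob [415.7 322.8] [365 291  94  48 294] 78.7 -165.75
blob [395.9 318.2] [384 304  26  27 461] 69.4 167.37
ptr 167.71747707318502
[ 333.14763354 -318.0170937   197.28244443] [ 0.001 -0.001  0.001 -0.002 -0.001 -0.004]
[482.51858595 153.95026996  98.        ]
[602.95516531 175.09833885 102.        ]
```

View pics/top6.png

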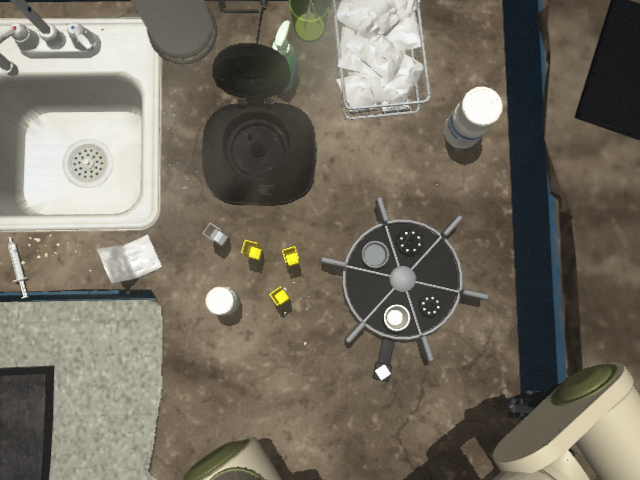

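View pics/scene6.png

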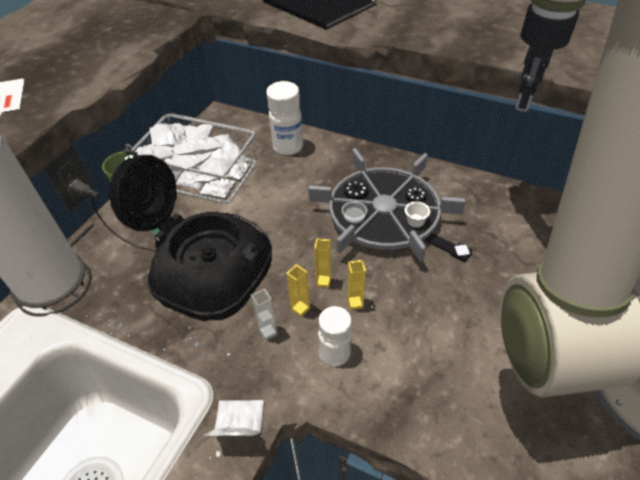

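The cup at (397,317) lies on the line from the hub (403,279) to the diamond (383,373). The jar at (222,301) and the cuvette at (215,234) haven't moved, and the arm is clear.

```bash
python3 -c "
from rig import ctrl
print(ctrl.finish_job())"
```

```text
the job is handed in; nothing more can be done
None
```

The measuring cup now faces the front pointer, and the job was handed in at about 10.6 s on the robot's clock. I turned the carousel about 120° counter-clockwise by pushing one finger tab with the closed fingertips, at about 0.4 rad/s. Then I backed off the tab, lifted and moved clear.

- **Alignment:** in the last top view the cup is at 167.4° and the pointer at 167.7°. That puts the cup's axis less than 1 mm off the line, against the 14 mm allowed; I'd trust this measurement to about 2 mm.
- **Things on the carousel:** the cup, dish and both discs stood flat in their compartments. The cup's position did not change as the arm withdrew.
- **Jar and cuvette:** both showed at the same pixels as at the start.
- **Robot:** the arm was at rest with no contact force beyond sensor noise.

No check failed. One measurement was slightly off: the tab ends came out about 144 to 150 mm from the axis instead of the stated 150 mm. That did not affect the result. The hand-in gave no verdict.

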